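# Shorten the blue ring lamp's telescoping arm by one hole

### The job

On the inspection bench, shorten the telescoping arm of the blue ring lamp to its next hole so that the lamp comes in over the chip tray: press the blue button down, slide it with the arm towards the lamp's column as far as it goes, and let the button spring fully back up into the next hole. Leave the orange lamp's arm as it is.

Things in the scene. Friction and masses are not known exactly. Their poses are not given: they have to be found in the camera images.
- blue_cap (a point): Centre of the flat top (138 mm above the table when up) of the blue push button, 32 mm along the tube x 26 across x 8 thick, 10 mm clear of the level 36 mm wide aluminium tube. It is the lamp's highest part. +x: along the tube, out to the lamp (blue disc, 92 mm across, 155 mm away); z up. The button rides on the inner tube: to collapse, both move along -x, towards the column.
- blue_arm (a joint): How far the blue lamp's inner tube is pushed in (m): 0 = drawn out, button in the outer hole (start); 0.040 = button in the next hole; end stop at 0.041. It slides with about 1 N friction while the button is down, the button's neck running in a slot between the holes, and stays where left. With the button up, a key under it locks the tube (1.5 mm play).
- blue_button (a joint): How far the blue button is pressed (m): 0 = fully up, 0.009 = bottomed. The tube is free from 0.004; aim for 0.006 to 0.009. Spring 3 N at first, 7 N at the bottom. Released between holes it stays 0.004 down until it meets a hole and springs up. Closed fingertips pressing on its flat top carry button and tube along by friction, and slip at the end stop.
- orange_arm (a joint): The same (m) for a second lamp, alike but with an orange button and orange disc; the two may have changed sides. It starts at 0 and must stay there.

How it is judged:
By the outcome, as a careful person would: the job done as asked, in the order asked, and still so for the second after the job is handed in, with the robot touching nothing.
It also fails if it takes over 29 s, if anything falls off the work surface, if the arm or the gripper's body presses on something with over 40 N, if the wrist force passes 120 N, or if a joint passes its speed limit or range.

### The arm

A 6-joint arm with a two-finger parallel gripper is mounted at the origin on the work surface. World frame = base frame: x ahead of the robot, y to its left, z up, the work surface at z = 0. Lengths are in mm, angles in rad, forces in N, time in s.
With the tool pointing down it reaches from about 250 to 775 mm from the base axis. Payload 4 kg.
Tool frame: the origin (TCP) lies at the very end of the fingers, on their centre line; the grasp point (between the pads) lies 19 mm behind it (env.pinch_z is the distance from the TCP to the grasp point, in mm); z points along the fingers, y is the line along which they close (so a half turn about z gives the same grasp; the last joint's range is limited). The gripper opens to 85 mm and grips with 20 to 120 N. Pads are 22 mm wide; open, the fingers measure 114 mm over their backs; the gripper's body (76 mm by 85 mm) begins 54 mm behind the grasp point. The pads swing forward as they close: fully open they stand 13 mm farther back than shut.
Start: joints at [1.194, 0.087, 1.371, -0, 1.684, -0.103], TCP at [148.724, 529.527, 231.341] pointing down, gripper open.
Joint ranges: [-3.1, 3.1], [-0.76, 2.03], [0.27, 2.55], [-1.08, 4.22], [0.17, 2.65], [-2.57, 2.57]. Speed limits (rad/s): [2.79, 2.79, 3.14, 3.14, 3.14, 3.14].

### API

Orientations are given as a rotation vector (axis times angle).
In Python, from workcell import env, optics gives the robot as it stands. The module is installed in compiled form; this text tells all that it offers.
- The arm moves only by the shell command python3 -m handwheel 'ROWS'. ROWS is JSON, a list of rows, each a list of 3 entries, a list of its own where there are three numbers: the closure, from 0 (fully open) to 1 (shut), then the shift along the tool's x, y, z in cm, then the turn about the tool's z in units of 5 degrees (1.0 is 5 degrees). In form: [[grip, [x, y, z], turn], ...]. A call has 1 to 8 rows; each row is the pose to reach, as a shift and turn from the pose commanded when the call began, along the tool's axes at that moment; what a row does not reach only later rows make up. A row lasts 1/12 s, in which the tool goes at most 41.7 mm and 7.16 degrees, less where a joint would pass 70% of its speed; a pose out of reach is approached as far as the arm can. A call with a gripper value outside its range is refused whole. The fingers move at their own pace and stop on an object; the grip force is fixed at half the most. Time passes only in rows, so rows that repeat a pose let the fingers close. It gives the time, the measured TCP pose, the force, the opening and the grip force at its end, in the units of the state.
- env.get_state(): the state, without advancing time (a new reading comes with each control period).
- optics.get_image(name): name is "scene" or "top" or "wrist"; returns the picture (480x640x3 uint8, red, green, blue); there is no depth.
- optics.calibration(name): a dict with "intrinsics" (3x3 intrinsics, pixels), "camera_from_world" (4x4, takes a point from world to camera coordinates); the wrist camera has in their place "T_tool_cam" (4x4, takes a point from camera to tool coordinates, whose origin is the TCP and whose axes are the flange's). Camera axes: x right, y down, z forward; pixel columns grow to the right and rows downward; lengths in mm; the calibration is good to about 2 mm. The wrist camera is an equidistant fisheye: a pixel r from the principal point sees the ray r / f radians off the axis. A picture is of the moment at which its call begins: read the wrist's pose just before it. calibration takes no time and is no camera call.
- env.close_job(): hands the job in; it is judged then, once.
The state is a dict: "clock": time; "joint_pos": joint angles; "joint_vel": joint speeds; "effort": joint torques, N m; "tcp_pos": TCP position; "eef_rot": TCP orientation; "wrist_force": force on the tool from outside, world axes, zero at the start; "wrist_torque": the same for the moment, N m; "width": finger opening in mm; "grip_force": force on a finger pad.
Only numpy, scipy, OpenCV 4.12 (cv2) and the standard library are available. Lean on these libraries where they do the work, as an engineer would, in place of code of your own. Each camera call takes 0.05 s, during which the arm holds its last target. There are 200 camera calls.

## Working session

There is one attempt and no reset: what is moved stays moved. The work goes in short steps, Python scripts to look and compute and a shell command to move; the robot and the scene stay as the last step left them, time stands still between calls to the robot, and variables do not carry over. Pictures are saved under pics/ and viewed, at most 10 in all, crops included, and the job is handed in when it is done.

```bash
mkdir -p pics; python3 - <<'E'
from workcell import env, optics
import cv2,numpy as np
for n in("top","scene"):
    cv2.imwrite(f"pics/{n}0.png",optics.get_image(n)[:,:,::-1]); c=optics.calibration(n); print(n,np.round(c["intrinsics"],1).tolist(),np.round(c["camera_from_world"],3).tolist())
s=env.get_state();print(s)
E
```

```text
top [[447.5, 0.0, 313.9], [0.0, 447.5, 239.7], [0.0, 0.0, 1.0]] [[0.02, -1.0, -0.015, -6.903], [-0.994, -0.018, -0.108, 565.098], [0.108, 0.017, -0.994, 818.346], [0.0, 0.0, 0.0, 1.0]]
scene [[564.4, 0.0, 316.0], [0.0, 564.4, 242.5], [0.0, 0.0, 1.0]] [[-0.072, 0.997, -0.002, 50.037], [0.855, 0.061, -0.514, -412.824], [-0.513, -0.039, -0.858, 1217.56], [0.0, 0.0, 0.0, 1.0]]
{'clock': 0.1, 'joint_pos': array([ 1.19390835e+00,  8.79043325e-02,  1.37213460e+00, -1.57475649e-07,
        1.68363666e+00, -1.03111509e-01]), 'joint_vel': array([ 0.00126247, -0.00209962, -0.00312287,  0.00123131,  0.00158736,
       -0.00055603]), 'effort': array([ 1.91238032e-03, -3.53016436e+01, -3.14218569e+01, -1.96089154e-04,
        8.02145689e-03, -1.10899023e-05]), 'tcp_pos': array([148.54059242, 529.07603302, 230.22752939]), 'eef_rot': array([-0.42863753, -3.11171246,  0.00317766]), 'wrist_force': array([-0.36558357,  0.29003662,  0.53226504]), 'wrist_torque': array([0.02094716, 0.01539749, 0.02670393]), 'grip_force': 0.0, 'width': 85.40062661183656}
```

View pics/top0.png

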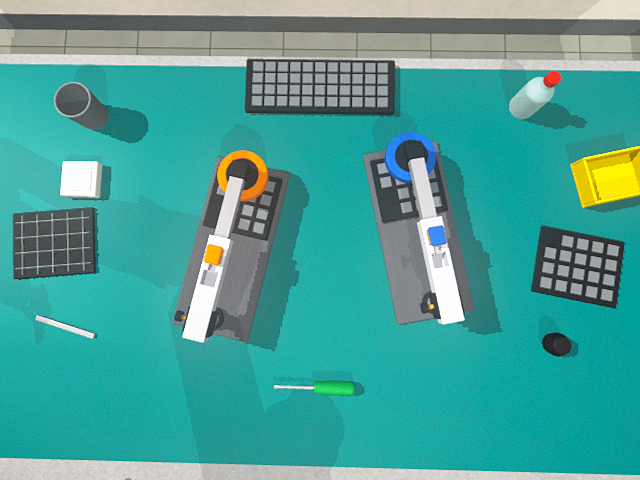

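View pics/scene0.png

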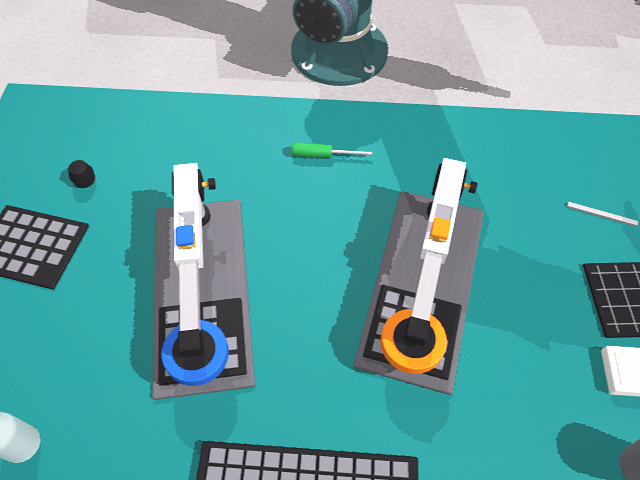

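The top view shows the blue cap at about (436,236) and its disc at about (411,157). In the scene view they are at about (184,236) and (195,352). I'll zoom in on the cap in both.

```bash
python3 - <<'E'
import cv2,numpy as np
a=cv2.imread("pics/top0.png")[215:260,410:470];b=cv2.imread("pics/scene0.png")[215:260,155:215]
cv2.imwrite("pics/crop.png",np.hstack([cv2.resize(i,None,fx=6.5,fy=6.5,interpolation=cv2.INTER_NEAREST) for i in(a,b)]))
E
cat > h.py <<'E'
import numpy as np
from workcell import env, optics
def atz(n,uv,z):
    c=optics.calibration(n);K=np.array(c["intrinsics"]);T=np.array(c["camera_from_world"]);R=T[:3,:3]
    o=-R.T@T[:3,3];d=R.T@np.linalg.inv(K)@[*uv,1];return o+d*(z-o[2])/d[2]
E
python3 - <<'E'
from h import *
import cv2
for n in("top","scene"):
    h=cv2.cvtColor(cv2.imread(f"pics/{n}0.png"),cv2.COLOR_BGR2HSV)
    m=cv2.inRange(h,(103,130,60),(120,255,255));k,l,s,c=cv2.connectedComponentsWithStats(m)
    for i in range(1,k):
        if s[i,4]>60:
            print(n,s[i],c[i].round(1)); 
            p=np.argwhere(l==i)[:,::-1].astype(np.float32); print(cv2.minAreaRect(p), cv2.fitEllipse(cv2.convexHull(p)))
            print(atz(n,c[i],138).round(1))
E
```

```text
top [ 384  132   53   52 1058] [407.4 155.4]
((409.3160400390625, 156.2688751220703), (48.37003707885742, 51.76953125), 60.945396423339844) ((409.9580993652344, 157.22625732421875), (50.24077224731445, 51.897552490234375), 59.98678970336914)
[ 699.3 -152.7  138. ]
top [428 226  18  20 274] [436.7 235.3]
((436.6538391113281, 235.26922607421875), (18.434917449951172, 14.904827117919922), 78.69007110595703) ((436.45489501953125, 235.43482971191406), (17.997896194458008, 21.8802490234375), 167.11427307128906)
[ 564.5 -200.5  138. ]
scene [176 225  18  21 332] [184.2 235.2]
((184.5, 235.0), (20.0, 17.0), 90.0) ((184.1535186767578, 235.18443298339844), (21.369121551513672, 23.028440475463867), 33.82497787475586)
[ 567.6 -199.8  138. ]
scene [ 161  320   68   66 1930] [196.1 357.4]
((194.48753356933594, 353.44012451171875), (62.81791305541992, 67.50885772705078), 78.2317123413086) ((194.59474182128906, 352.24017333984375), (64.9681167602539, 68.42606353759766), 54.46193313598633)
[ 748.1 -149.4  138. ]
```

View pics/crop.png

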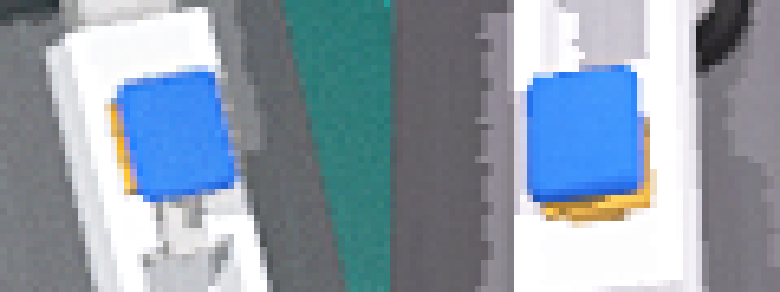

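```bash
python3 - <<'E'
from h import *
from scipy.spatial.transform import Rotation as R
def tri(a,b):
    f=lambda z:atz("top",a,z)-atz("scene",b,z)
    z=min(np.arange(0,200,.5),key=lambda z:np.linalg.norm(f(z)));return (atz("top",a,z)+atz("scene",b,z))/2,f(z)
for a,b in(((437.3,235.8),(184.6,235)),((410,157.2),(194.6,352.2))): print(tri(a,b))
print(atz("top",(437.3,235.8),138),atz("scene",(184.6,235),138))
C=(atz("top",(437.3,235.8),138)+atz("scene",(184.6,235),138))/2
# tube edge directions: outer tube right edge in top/crop left cap edge
e=[atz("top",(410+u/6.5,215+v/6.5),138) for u,v in((120,82),(145,200),(213,72),(236,188))]
for p,q in((0,1),(2,3)): d=e[p]-e[q];print(np.degrees(np.arctan2(d[1],d[0])),np.linalg.norm(d))
s=env.get_state();M=R.from_rotvec(s["eef_rot"]).as_matrix();print(M.round(3));print("C",C,"tool shift cm",M.T@(C+[0,0,60]-s["tcp_pos"])/10)
E
```

```text
(array([ 564.28862625, -201.87736594,  133.        ]), array([ 0.12879962, -1.82517227,  0.        ]))
(array([ 717.25053254, -170.48636532,   68.5       ]), array([ 0.06984494, -0.64953171,  0.        ]))
[ 563.73899392 -201.49471492  138.        ] [ 567.20898333 -199.36679016  138.        ]
11.434523202265533 30.667432346043995
10.487885440653956 30.071338938759173
[[-0.963  0.27  -0.001]
 [ 0.27   0.963 -0.002]
 [ 0.    -0.002 -1.   ]]
C [ 565.47398862 -200.43075254  138.        ] tool shift cm [-59.864861   -58.95437095   3.33208194]
```

The cap is at about (565.5, -200.4, 138), with two-view disagreement of about 4 mm. The tube axis points at 11.3°, and the cap-to-disc distance comes out at 156 mm against the stated 155. I'll swing over with the fingers closing.

```bash
python3 -m handwheel '[[1,[-3,-2.9,0],-0.7],[1,[-6,-5.8,0],-1.4],[1,[-9,-8.7,0],-2.1],[1,[-12,-11.6,0],-2.8],[1,[-15,-14.5,0],-3.5],[1,[-18,-17.4,0],-4.2],[1,[-21,-20.3,0],-4.9],[1,[-24,-23.2,0],-5.4]]'
cat >> h.py <<'E'
from scipy.spatial.transform import Rotation as R
def rel(C,ang):
    s=env.get_state();M=R.from_rotvec(s["eef_rot"]).as_matrix()
    a=np.degrees(np.arctan2(M[1,0],M[0,0]))
    print(s["clock"],s["tcp_pos"].round(1),"F",s["wrist_force"].round(1),"w",round(s["width"],1),"shift cm",(M.T@(np.array(C)-s["tcp_pos"])/10).round(2),"turn",round(-((ang-a+180)%360-180)/5,2))
E
python3 -c "
from h import *
rel([565.5,-200.4,178],191.3)"
```

```text
clock: 0.77
tcp_pos: [317.0, 239.8, 231.0]
eef_rot: [0.315, -3.126, 0.0]
wrist_force: [1.4, 0.8, -1.3]
width: -0.1
grip_force: 0.0
0.7667 [317.  239.8 231. ] F [ 1.4  0.8 -1.3] w -0.1 shift cm [-15.57 -48.09   5.3 ] turn 0.04
```

```bash
python3 -m handwheel '[[1,[-1.2,-3.8,0],0],[1,[-2.4,-7.5,0],0],[1,[-3.6,-11.2,0],0],[1,[-4.8,-15,0],0],[1,[-6,-18.7,0],0],[1,[-7.2,-22.4,0],0],[1,[-8.4,-26.1,0],0],[1,[-9.6,-29.8,0],0]]'
python3 -c "
from h import *
rel([565.5,-200.4,178],191.3)"
```

```text
clock: 1.43
tcp_pos: [469.7, -33.7, 230.9]
eef_rot: [0.309, -3.126, -0.001]
wrist_force: [1.6, 0.2, 0.4]
width: 0.1
grip_force: 0.0
1.4333 [469.7 -33.7 230.9] F [1.6 0.2 0.4] w 0.1 shift cm [ -6.14 -18.23   5.28] turn -0.0
```

```bash
python3 -m handwheel '[[1,[-1.2,-3.7,0],0],[1,[-2.4,-7.3,0],0],[1,[-3.6,-10.9,1],0],[1,[-4.8,-14.5,2.5],0],[1,[-6.1,-17.9,4],0],[1,[-6.1,-17.9,5.3],0],[1,[-6.1,-17.9,5.3],0],[1,[-6.1,-17.9,5.3],0]]'
python3 - <<'E'
from h import *
import cv2
rel([565.5,-200.4,138],191.3)
for n in("top","scene"):
    s=optics.get_image(n); cv2.imwrite(f"pics/{n}1.png",s[:,:,::-1])
a=cv2.imread("pics/top1.png")[180:280,390:490];b=cv2.imread("pics/scene1.png")[170:270,135:235]
cv2.imwrite("pics/crop1.png",np.hstack([cv2.resize(i,None,fx=4,fy=4) for i in(a,b)]))
rel([565.5,-200.4,138],191.3)
E
```

```text
clock: 2.1
tcp_pos: [563.3, -194.6, 176.5]
eef_rot: [0.309, -3.123, -0.004]
wrist_force: [-1.1, 0.7, -0.2]
width: -0.0
grip_force: 0.0
2.1 [ 563.3 -194.6  176.5] F [-1.1  0.7 -0.2] w -0.0 shift cm [-0.11 -0.62  3.84] turn -0.0
2.2 [ 564.4 -194.3  179.5] F [ 0.5 -0.2  0.3] w 0.1 shift cm [ 0.01 -0.62  4.15] turn 0.02
```

View pics/crop1.png

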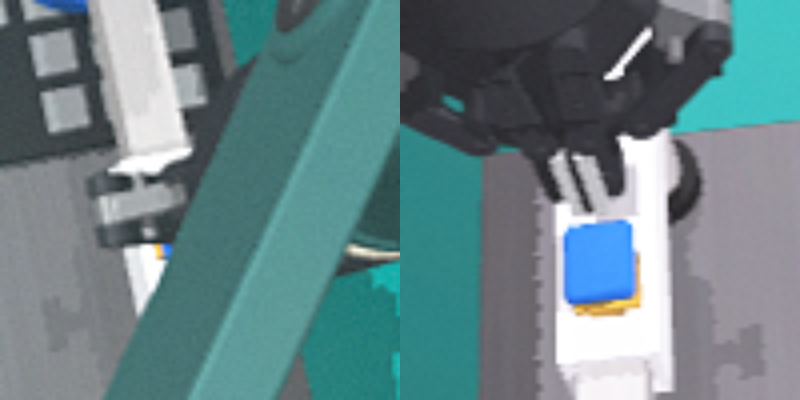

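```bash
python3 -m handwheel '[[1,[0,-0.6,0.5],0],[1,[0,-0.6,1.5],0],[1,[0,-0.6,2.5],0],[1,[0,-0.6,3],0],[1,[0,-0.6,3],0],[1,[0,-0.6,3],0]]'
python3 - <<'E'
from h import *
import cv2
rel([565.5,-200.4,138],191.3)
s=optics.get_image("scene"); w=optics.get_image("wrist")
b=cv2.resize(s[180:260,145:225],None,fx=5,fy=5);
cv2.imwrite("pics/c2.png",np.hstack([b,cv2.resize(w,(533,400))[:,66:466]])[:,:,::-1])
rel([565.5,-200.4,138],191.3)
E
```

```text
clock: 2.7
tcp_pos: [565.0, -200.7, 147.3]
eef_rot: [0.31, -3.125, -0.002]
wrist_force: [-0.1, 0.7, 1.0]
width: -0.3
grip_force: 0.0
2.7 [ 565.  -200.7  147.3] F [-0.1  0.7  1. ] w -0.3 shift cm [-0.06  0.02  0.93] turn 0.0
2.8 [ 565.7 -201.1  148.6] F [-0.3 -0.5  0.3] w 0.2 shift cm [0.   0.08 1.06] turn 0.0
```

View pics/c2.png

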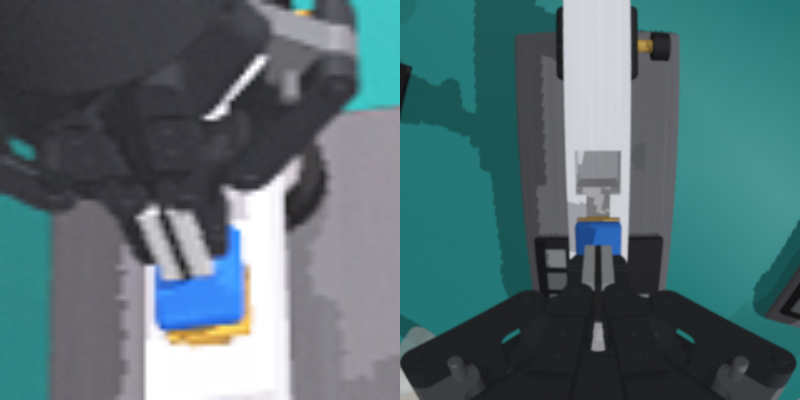

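The fingertips are lateral-centred on the cap (both at x≈598 in the wrist half), square with the tube, and about 10 mm above it. Pressing next.

```bash
python3 -m handwheel '[[1,[0,0,0.6],0],[1,[0,0,1],0],[1,[0,0,1.3],0],[1,[0,0,1.3],0],[1,[0,0,1.3],0]]'; python3 -m handwheel '[[1,[0,0,0.2],0],[1,[0,0,0.4],0],[1,[0,0,0.4],0],[1,[0,0,0.4],0]]'
```

```text
clock: 3.22
tcp_pos: [565.7, -201.3, 136.0]
eef_rot: [-0.309, 3.126, -0.001]
wrist_force: [-0.7, 0.4, 3.5]
width: -0.0
grip_force: 1.8
clock: 3.55
tcp_pos: [565.8, -201.2, 131.8]
eef_rot: [-0.31, 3.125, -0.001]
wrist_force: [-1.5, 0.6, 5.1]
width: -0.4
grip_force: 2.7
```

```bash
python3 -m handwheel '[[1,[0,0,0.1],0],[1,[0,0,0.1],0],[1,[0.3,0,0.1],0],[1,[0.6,0,0.1],0],[1,[1,0,0.1],0],[1,[1,0,0.1],0]]'
```

```text
clock: 4.05
tcp_pos: [555.9, -203.3, 131.3]
eef_rot: [-0.309, 3.125, -0.001]
wrist_force: [-0.6, 0.2, 5.4]
width: 0.1
grip_force: 2.8
```

```bash
python3 - <<'E'
from h import *
import cv2
rel([565.5,-200.4,138],191.3)
w=optics.get_image("wrist");s=optics.get_image("scene")
cv2.imwrite("pics/c3.png",np.hstack([cv2.resize(s[180:260,145:225],None,fx=5,fy=5),cv2.resize(w,(533,400))[:,66:466]])[:,:,::-1])
E
```

```text
4.05 [ 555.9 -203.3  131.3] F [-0.6  0.2  5.4] w 0.1 shift cm [-1.    0.1  -0.66] turn 0.0
```

View pics/c3.png

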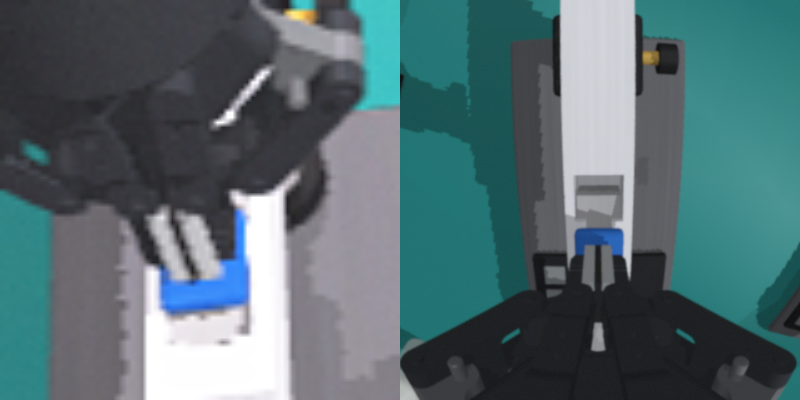

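The cap moves along with the fingertips, and the outer hole is now uncovered behind it. I'll continue to the stop.

```bash
python3 -m handwheel '[[1,[0.4,0,0.05],0],[1,[0.8,0,0.05],0],[1,[1.2,0,0.05],0],[1,[1.6,0,0.05],0],[1,[2.0,0,0.05],0],[1,[2.4,0,0.05],0],[1,[2.7,0,0.05],0],[1,[2.7,0,0.05],0]]'; python3 -m handwheel '[[1,[0.2,0,0],0],[1,[0.4,0,0],0],[1,[0.6,0,0],0],[1,[0.6,0,0],0]]'
python3 - <<'E'
from h import *
import cv2
w=optics.get_image("wrist");s=optics.get_image("scene")
cv2.imwrite("pics/c4.png",np.hstack([cv2.resize(s[180:260,145:225],None,fx=5,fy=5),cv2.resize(w,(533,400))[:,66:466]])[:,:,::-1])
E
```

```text
clock: 4.82
tcp_pos: [529.5, -208.8, 130.9]
eef_rot: [-0.309, 3.124, -0.002]
wrist_force: [-0.5, 0.4, 5.7]
width: 0.2
grip_force: 2.9
clock: 5.15
tcp_pos: [524.9, -209.7, 131.2]
eef_rot: [-0.309, 3.121, -0.002]
wrist_force: [2.7, 0.3, 4.5]
width: -0.0
grip_force: 2.9
```

View pics/c4.png

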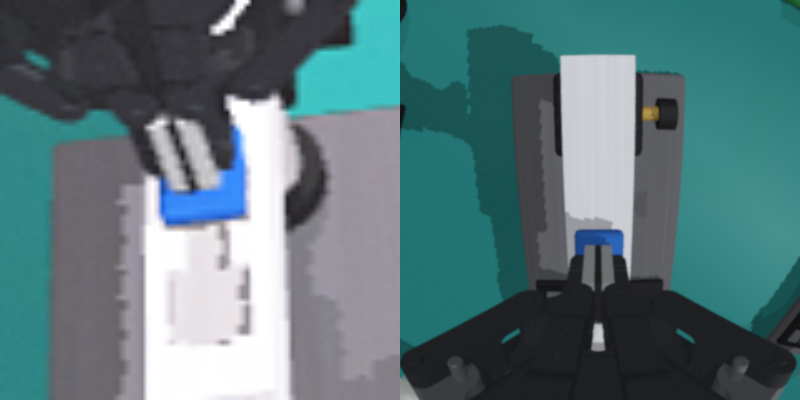

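The horizontal force rose to 2.7 N after about 42 mm of travel, so the end stop is reached. Lifting straight up.

```bash
python3 -m handwheel '[[1,[-0.05,0,-0.2],0],[1,[-0.05,0,-0.4],0],[1,[-0.05,0,-0.6],0],[1,[-0.05,0,-0.8],0],[1,[-0.05,0,-1.2],0],[1,[-0.05,0,-2.5],0],[1,[-0.05,0,-5],0],[1,[-0.05,0,-8],0]]'; python3 -m handwheel '[[1,[0,4,0],0],[1,[0,8,0],0],[1,[0,12,0],0],[1,[0,15,0],0],[1,[0,18,0],0],[1,[0,18,0],0],[1,[0,18,0],0],[1,[0,18,0],0]]'
python3 - <<'E'
from h import *
import cv2
w=optics.get_image("top");s=optics.get_image("scene")
cv2.imwrite("pics/full5.png",s[:,:,::-1])
cv2.imwrite("pics/c5.png",np.hstack([cv2.resize(s[180:260,145:225],None,fx=5,fy=5),cv2.resize(w[210:290,400:480],None,fx=5,fy=5)])[:,:,::-1])
for n,i in(("top",w),("scene",s)):
    m=cv2.inRange(cv2.cvtColor(i,cv2.COLOR_RGB2HSV),(103,130,60),(120,255,255));k,l,st,c=cv2.connectedComponentsWithStats(m)
    for j in range(1,k):
        if st[j,4]>60: print(n,st[j],c[j],atz(n,c[j],138).round(1))
E
```

```text
clock: 5.92
tcp_pos: [521.4, -208.4, 206.4]
eef_rot: [0.309, -3.118, -0.008]
wrist_force: [0.5, -0.4, 0.3]
width: 0.1
grip_force: 0.0
clock: 6.58
tcp_pos: [488.0, -33.2, 209.0]
eef_rot: [0.31, -3.124, 0.0]
wrist_force: [-0.5, -0.1, 0.7]
width: 0.2
grip_force: 0.0
top [ 389  153   52   52 1105] [412.09140271 176.52669683] [ 663.  -160.4  138. ]
top [443 250   9  19 133] [446.11278195 259.7518797 ] [ 524.4 -215.5  138. ]
scene [176 203  17  19 306] [183.97385621 212.02614379] [ 527.7 -208.   138. ]
scene [ 161  294   67   64 1841] [195.79413362 330.61434003] [ 711.9 -156.5  138. ]
```

View pics/c5.png

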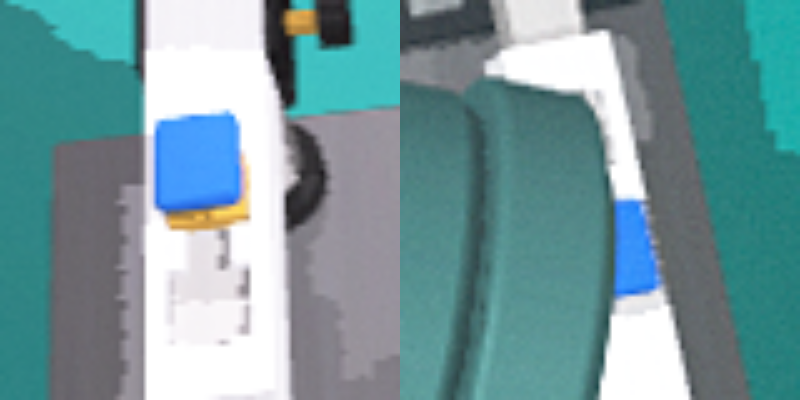

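View pics/full5.png

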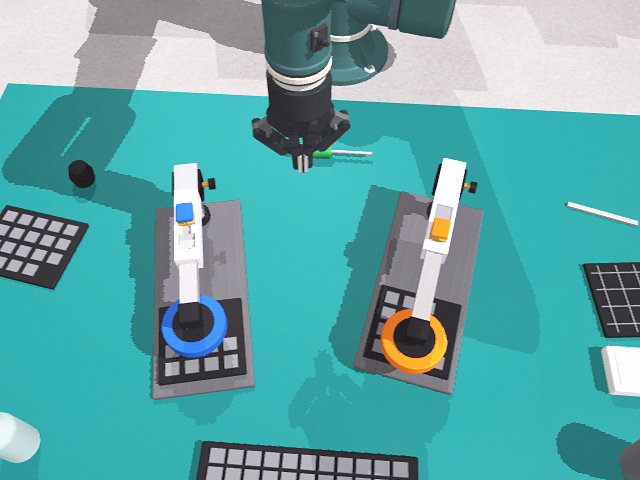

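The blue cap moved about 40.7 mm along the tube and its orange neck shows as fully as at the start, so the button is up in the next hole. The disc sits over the tray, the orange lamp hasn't moved, and the arm is clear.

```bash
python3 -c "
from workcell import env
print(env.close_job())"
```

```text
the job is handed in; nothing more can be done
None
```

The blue lamp's arm is shortened to its next hole with the button sprung back up, the orange lamp was left as it was, and the job was handed in at about 6.7 s.

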